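# Set out the counted coins for the handover check

## Task

Set the counted coins out for the handover: the silver coin stack in the middle of the black counting mat, the copper stack to its left with a clear gap of about 4 cm between the two (left as seen with the mat's white stripe nearest to you, the two stacks level with each other along the stripe), and the gold stack centred on top of the silver one. To mark them as counted, lay the blue marker plate flat on the sloped stand, straight and centred across it, with its lower short edge resting against the orange ledge. Let go of everything and leave the calculator, the pen pot and the bundle of paper rolls where they are.

Things in the scene. Friction and masses are not known exactly. Their poses are not given: they have to be found in the camera images.
- mat: Black rubber counting mat, 130 mm (x) by 200 mm (y), 3 mm thick, fixed to the desk. Origin: centre of its underside. A white stripe runs along its front edge (its -x side); a small white cross marks its middle. Left, with the stripe nearest to you, is its +y. It may be turned up to 0.3 rad either way.
- stand: Fixed stand, black base 100 (x) by 60 mm. Smooth aluminium face, 90 mm long, 38 mm wide (y), rising at 25 deg towards its +x; orange ledge, 10 mm high off the face, at the low (-x) end. Origin: centre of base underside. Corner of face and ledge: x -36, z 18 mm; the face point 40 mm up-slope from the ledge: x 0, y 0, z 35 mm. Turned up to 0.35 rad either way.
- silver_stack: Stack of silver-grey coins wrapped as one piece, an upright cylinder 40 mm across and 30 mm high, about 0.26 kg. Origin: centre of its underside, z up.
- gold_stack: Stack of yellow (brass) coins, one piece, an upright cylinder 32 mm across and 24 mm high, about 0.15 kg. Origin: centre of its underside, z up.
- copper_stack: Stack of red-brown copper coins, one piece, an upright cylinder 26 mm across and 34 mm high, about 0.14 kg. Origin: centre of its underside, z up.
- plate: Flat blue plastic marker plate, white bar across its middle, 80 (x) by 46 (y) by 18 mm, 0.08 kg, lying flat; origin: centre of underside, z up. Smooth: slides on the stand's face, not in the fingers. Its 80 mm length goes up the slope, either short edge lower; held by its long sides it is 46 mm wide and overhangs the face by 4 mm each side.
- paper_rolls: Bystander: bundle of three white paper-wrapped coin rolls with a red band, 50 by 52 mm, 17 mm high. Origin: centre of its underside. Leave alone.
- calculator: Bystander: black desk calculator 150 (x) by 90 (y) by 16 mm. Origin: centre of its underside. Leave alone.
- pen_pot: Bystander: grey round pen pot 72 mm across, 90 mm high, with pens standing up to 140 mm. Origin: centre of its underside. Leave alone.

How it is judged:
By the outcome, as a careful person would: the job done as asked, in the order asked, and still so for the second after the job is handed in, with the robot touching nothing.
It also fails if it takes over 90 s, if anything falls off the work surface, if the arm or the gripper's body presses on something with over 40 N, if the wrist force passes 120 N, or if a joint passes its speed limit or range.

## Robot

A 6-joint arm with a two-finger parallel gripper is mounted at the origin on the work surface. World frame = base frame: x ahead of the robot, y to its left, z up, the work surface at z = 0. Lengths are in m, angles in rad, forces in N, time in s.
With the tool pointing down it reaches from about 0.275 to 0.725 m from the base axis. Payload 5.6 kg.
Tool frame: the origin (TCP) lies midway between the tips of the shut fingers; the grasp point (between the pads) lies 19 mm behind it (grip_depth is the z of the grasp point in the tool frame, in m); z points along the fingers, y is the line along which they close (so a half turn about z gives the same grasp; the last joint's range is limited). The gripper opens to 85 mm and grips with 20 to 120 N. Pads are 22 mm wide; open, the fingers measure 114 mm over their backs; the gripper's body (76 mm by 85 mm) begins 54 mm behind the grasp point. The pads swing forward as they close: fully open they stand 13 mm farther back than shut.
Start: joints at [-1.053, 0.255, 0.108, 0, -1.424, -0.285], TCP at [0.127, -0.535, 0.231] pointing down, gripper open.
Joint ranges: [-2.95, 2.95], [-1.21, 1.97], [-1.09, 1.5], [-2.87, 1.71], [-2.94, -0.07], [-3.05, 3.05]. Speed limits (rad/s): [2.57, 2.57, 3.14, 3.14, 3.14, 3.14].

## Interface

Orientations are given as a 3x3 rotation matrix whose columns are the frame's x, y, z axes.
In Python, from cell import * gives the robot as it stands.
- The arm moves only by the shell command python3 -m crank 'ROWS' [FORCE]. ROWS is a JSON object whose one key "deltas" holds one flat list of numbers, 5 for each row, row after row: the opening, from 0 (shut) to 1 (fully open), then the shift along the tool's x, y, z in mm, then the turn about the tool's z in rad. In form: {"deltas": [gripper, x, y, z, turn, gripper, x, y, z, turn, ...]}. A call has exactly 10 rows; each row shifts and turns the commanded pose from where the row before left it, along the tool's axes as they then stand; what a row does not reach is not made up. A row lasts 1/8 s, in which the tool goes at most 62.5 mm and 10.7 degrees, less where a joint would pass 70% of its speed; a pose out of reach is approached as far as the arm can. A call with a gripper value outside its range is refused whole. The fingers move at their own pace and stop on an object; FORCE is the grip in N (left out, the last holds). Time passes only in rows, so rows that do not move let the fingers close, or fill a call up. It gives the time, the measured TCP pose, the force, the opening and the grip force at its end, in the units of the state.
- get_obs(): the state, without advancing time (a new reading comes with each control period).
- read_camera(name): name is "scene" or "top" or "wrist"; returns the picture (400x640x3 uint8, red, green, blue); there is no depth.
- camera_params(name): a dict with "fx", "fy", "cx", "cy" (pixels), "dist_coeffs" ([k1, k2, p1, p2, k3] as OpenCV has them; the pictures are not rectified), "rvec" (rotation vector, rad) and "tvec" (3), from world to camera coordinates, as OpenCV has them. Camera axes: x right, y down, z forward; pixel columns grow to the right and rows downward; lengths in m; the calibration is good to about 2 mm. A picture is of the moment at which its call begins: read the wrist's pose just before it. camera_params takes no time and is no camera call; for the wrist camera it gives the pose at the moment of the call.
- hand_in(): hands the job in; it is judged then, once.
The state is a dict: "time": time; "joint_positions": joint angles; "qvel": joint speeds; "joint_torque": joint torques, N m; "tool_pos": TCP position; "eef_rot": TCP orientation; "ft_force": force on the tool from outside, world axes, zero at the start; "moment": the same for the moment, N m; "gripper_width": finger opening in m; "finger_force": force on a finger pad.
Only numpy, scipy, OpenCV 4.12 (cv2) and the standard library are available. Lean on these libraries where they do the work, as an engineer would, in place of code of your own. Each camera call takes 0.05 s, during which the arm holds its last target. There are 200 camera calls.

## Working session

There is one attempt and no reset: what is moved stays moved. The work goes in short steps, Python scripts to look and compute and a shell command to move; the robot and the scene stay as the last step left them, time stands still between calls to the robot, and variables do not carry over. Pictures are saved under pics/ and viewed, at most 14 in all, crops included, and the job is handed in when it is done.

```bash
ls; mkdir -p pics
python3 - <<'E'
from cell import *
import cv2
o=get_obs();print(o)
for n in("top","scene"):
    im=read_camera(n);cv2.imwrite(f"pics/{n}0.png",im[:,:,::-1]);print(n,camera_params(n))
E
```

```text
pics
{'time': 0.0, 'joint_positions': array([-1.05339377e+00,  2.55731700e-01,  1.06980543e-01, -4.58434377e-04,
       -1.42386220e+00, -2.84622734e-01]), 'qvel': array([-0.00072371, -0.00072232,  0.00065907, -0.00248432,  0.00094623,
       -0.00237656]), 'joint_torque': array([-1.35007162e-03, -3.86630023e+01,  2.37943590e+01,  5.36499783e+00,
       -6.03476685e-03, -1.85089618e-06]), 'tool_pos': array([ 0.12682658, -0.53467166,  0.23039683]), 'eef_rot': array([[-9.73044452e-01, -2.30617083e-01, -5.04604271e-04],
       [-2.30617623e-01,  9.73042784e-01,  1.80348898e-03],
       [ 7.50861759e-05,  1.87124559e-03, -9.99998246e-01]]), 'ft_force': array([0.56817288, 0.05214873, 0.18318653]), 'moment': array([-0.00038367, -0.01930228,  0.04950849]), 'finger_force': 0.0, 'gripper_width': 0.08517321967664175}
top {'fx': 468.97854477481576, 'fy': 468.97854477481576, 'cx': 330.9388377510672, 'cy': 201.80199044033142, 'dist_coeffs': array([-0.00665983,  0.        ,  0.        ,  0.        ,  0.        ]), 'rvec': array([ 2.20258622, -2.1858983 ,  0.05338429]), 'tvec': array([-1.03071493e-03,  4.96824125e-01,  1.15025845e+00])}
scene {'fx': 504.6320286918203, 'fy': 504.6320286918203, 'cx': 319.72800627440716, 'cy': 196.18436026186941, 'dist_coeffs': array([-0.00385903,  0.        ,  0.        ,  0.        ,  0.        ]), 'rvec': array([ 1.90950131,  1.50282497, -0.61968697]), 'tvec': array([-0.12199527, -0.30253891,  1.65464262])}
```

View pics/top0.png

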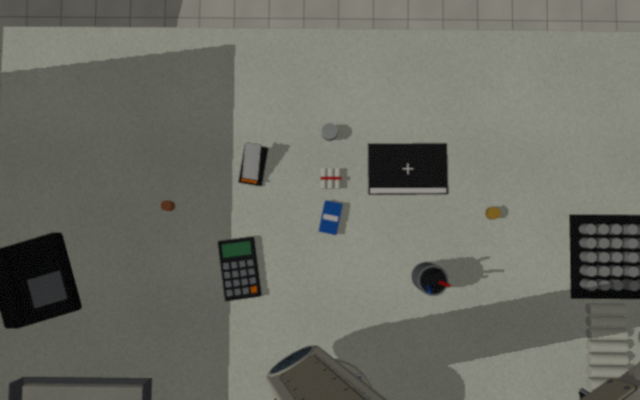

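View pics/scene0.png

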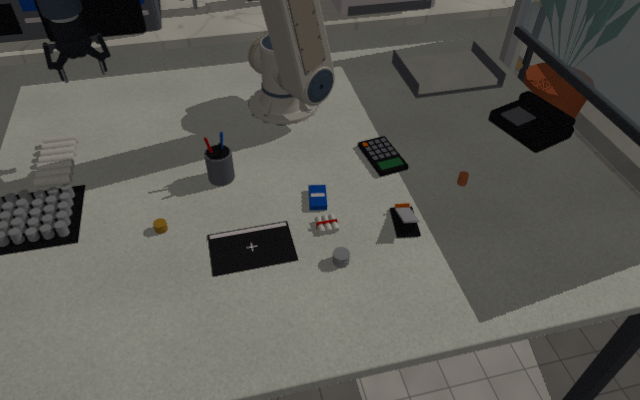

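Top view: silver (330,132), gold (494,212), copper (167,205), plate (331,217), rolls (330,178), stand (253,164) with its orange ledge toward the robot, mat (408,169) with the stripe on the robot side, pot (432,278) and calculator (240,268). The scene view agrees.

```bash
cat > h.py <<'E'
from cell import *
import cv2, numpy as np
def cast(p,uv,z):
    K=np.array([[p['fx'],0,p['cx']],[0,p['fy'],p['cy']],[0,0,1]])
    n=cv2.undistortPoints(np.array(uv,float).reshape(-1,1,2),K,np.array(p['dist_coeffs'])).reshape(-1,2)
    R=cv2.Rodrigues(np.array(p['rvec']))[0];c=-R.T@np.array(p['tvec'])
    d=np.c_[n,np.ones(len(n))]@R
    return c+d*((z-c[2])/d[:,2])[:,None]
def proj(p,P):
    K=np.array([[p['fx'],0,p['cx']],[0,p['fy'],p['cy']],[0,0,1]])
    return cv2.projectPoints(np.array(P,float).reshape(-1,3),np.array(p['rvec']),np.array(p['tvec']),K,np.array(p['dist_coeffs']))[0].reshape(-1,2)
def big(m,box=None):
    m=m.astype(np.uint8)
    if box: k=np.zeros_like(m);k[box[1]:box[3],box[0]:box[2]]=1;m=m*k
    cs=cv2.findContours(m,cv2.RETR_EXTERNAL,cv2.CHAIN_APPROX_NONE)[0]
    return max(cs,key=cv2.contourArea)
def snap(n,name=None):
    o=get_obs();p=camera_params(n);im=read_camera(n)
    if name: cv2.imwrite('pics/'+name,im[:,:,::-1])
    return o,p,im,cv2.cvtColor(im,cv2.COLOR_RGB2HSV)
E
python3 - <<'E'
from h import *
np.set_printoptions(precision=4,suppress=True)
p=camera_params('top')
for n,uv,z in [('silver',(330,131),.03),('gold',(492,212),.024),('copper',(167,205),.034),('plate',(331,217),.018),('rolls',(330,178),.017),('cross',(408,169),.003),('stand',(253,164),.03),('pot',(430,278),.09),('calc',(240,268),.016)]:
    print(n,cast(p,[uv],z)[0])
o,p,im,h=snap('wrist','w0.png')
R=cv2.Rodrigues(p['rvec'])[0];T=o['eef_rot']
print('cam in tool',T.T@(-R.T@p['tvec']-o['tool_pos']));print('cam axes in tool',T.T@R.T);print(p['fx'],p['dist_coeffs'])
E
```

```text
silver [0.6705 0.0064 0.03  ]
gold [ 0.4742 -0.3925  0.024 ]
copper [0.4849 0.4022 0.034 ]
plate [0.459  0.0023 0.018 ]
rolls [0.5556 0.0055 0.017 ]
cross [ 0.5812 -0.1899  0.003 ]
stand [0.5874 0.1947 0.03  ]
pot [ 0.3194 -0.2262  0.09  ]
calc [0.3321 0.2249 0.016 ]
cam in tool [ 0.0678  0.0004 -0.1423]
cam axes in tool [[ 0.0011 -0.9621 -0.2729]
 [ 1.      0.0011  0.    ]
 [ 0.0003 -0.2729  0.9621]]
314.2706248789816 [-0.024  0.     0.     0.     0.   ]
```

View pics/w0.png

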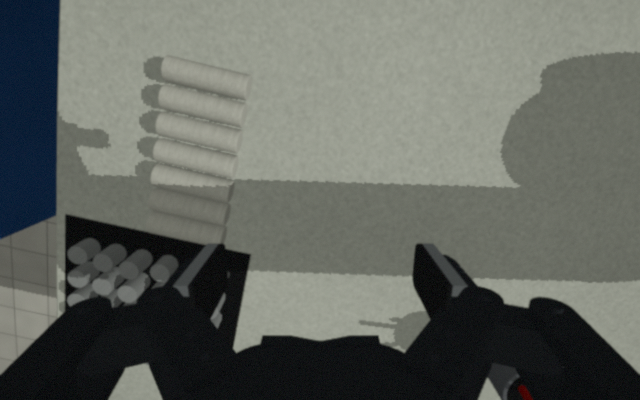

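The wrist view's up direction is tool +x, and the fingers fill its lower half. Next I fly over gold, then the mat, then silver for close looks.

```bash
python3 -m crank '{"deltas":[1,0,0,0,0.116, 1,0,0,0,0.116, 1,-50,20,4,0, 1,-50,20,4,0, 1,-50,20,4,0, 1,-50,20,4,0, 1,-50,20,4,0, 1,-50,20,4,0, 1,-47,23,4,0, 1,0,0,0,0]}' 60
cat >> h.py <<'E'
np.set_printoptions(precision=4,suppress=True)
def circ(p,m,z,box=None,it=6):
    """top-rim circle: fit contour of mask cast on plane z"""
    c=big(m,box).reshape(-1,2); (u,v),r=cv2.minEnclosingCircle(c)
    P=cast(p,c,z); A=np.c_[2*P[:,:2],np.ones(len(P))];s=np.linalg.lstsq(A,(P[:,:2]**2).sum(1),rcond=None)[0]
    return c.min(0),c.max(0),s[:2],2*np.sqrt(s[2]+s[0]**2+s[1]**2)
def go(x,y,z,yaw=None):
    o=get_obs();T=o['eef_rot'];d=T.T@(np.array([x,y,z])-o['tool_pos'])*1000
    cy=np.arctan2(T[1,0],T[0,0]);t=0 if yaw is None else -((yaw-cy+np.pi)%(2*np.pi)-np.pi)
    print('t %.2f'%o['time'],'pos',o['tool_pos'],'yaw %.4f'%cy,'| go mm',d.round(1),'turn %.3f'%t)
E
python3 - <<'E'
from h import *
o,p,im,h=snap('wrist','w1.png')
go(.53,-.19,.25,np.pi)
E
```

```text
time: 1.4
tool_pos: [0.4762, -0.3896, 0.2014]
eef_rot: [[-1.0, -0.005, -0.002], [-0.005, 1.0, 0.002], [0.002, 0.002, -1.0]]
ft_force: [-1.0, -0.4, -0.2]
gripper_width: 0.0855
finger_force: 0.0
t 1.45 pos [ 0.4748 -0.3907  0.2021] yaw -3.1383 | go mm [-55.8 200.6 -47.8] turn 0.003
```

View pics/w1.png

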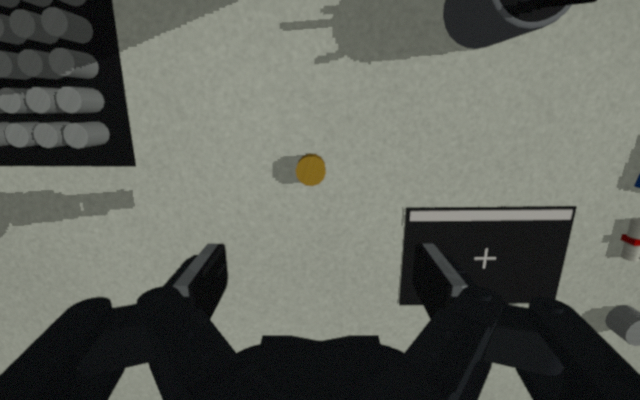

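Gold is at (311,170) and the mat cross at (485,259), both clear of the fingers. I measure both with this view, and move on to silver.

```bash
cat >> h.py <<'E'
from scipy.optimize import least_squares
def disc(p,m,z,r,box=None):
    """centre of the top disc (known r, height z) from the half of the outline away from the camera"""
    c=big(m,box).reshape(-1,2)+0.0; P=cast(p,c,z)[:,:2]
    R=cv2.Rodrigues(np.array(p['rvec']))[0];cam=(-R.T@np.array(p['tvec']))[:2]
    g=P.mean(0)
    for _ in range(8):
        u=(g-cam)/np.linalg.norm(g-cam);k=(P-g)@u>-.1*r
        s=least_squares(lambda q:np.hypot(*(P[k]-q[:2]).T)-q[2],[*g,r]).x; g=s[:2]
    return g,s[2],k.sum(),c.mean(0)
E
python3 - <<'E'
from h import *
im=cv2.imread('pics/w1.png');h=cv2.cvtColor(im,cv2.COLOR_BGR2HSV)
p=camera_params('wrist')
m=(h[...,1]>120)&(h[...,0]>12)&(h[...,0]<32)
print('gold',disc(p,m,.024,.016,(270,140,350,210)))
w=((h[...,2]>110)&(h[...,1]<60))
# stripe
c=big(w,(406,208,577,224));b=cv2.boxPoints(cv2.minAreaRect(c));P=cast(p,b,.003);print('stripe',P[:,:2])
c=big(w,(465,240,505,280));print('cross px',c.reshape(-1,2).mean(0),cast(p,[(c.reshape(-1,2).min(0)+c.reshape(-1,2).max(0))/2],.003))
# top cam
o,p,im,h=snap('top')
w=((h[...,2]>110)&(h[...,1]<60))
c=big(w,(396,158,420,180)).reshape(-1,2);print('top cross',cast(p,[(c.min(0)+c.max(0))/2],.003))
d=big(h[...,2]<70,(360,135,455,200));b=cv2.boxPoints(cv2.minAreaRect(d));P=cast(p,b,.003);print('mat dark',P[:,:2])
print('gold',disc(p,(h[...,1]>120)&(h[...,0]>12)&(h[...,0]<32),.024,.016,(480,200,515,225)))
go(.66,.006,.18,np.pi)
E
```

```text
gold (array([ 0.473 , -0.3999]), np.float64(0.014743732607875926), np.int64(43), array([310.2588, 169.5765]))
stripe [[ 0.5239 -0.286 ]
 [ 0.5214 -0.097 ]
 [ 0.5334 -0.0942]
 [ 0.5358 -0.2849]]
cross px [484.9254 257.9254] [[ 0.5837 -0.1897  0.003 ]]
top cross [[ 0.5824 -0.1887  0.003 ]]
mat dark [[ 0.6437 -0.0894]
 [ 0.6452 -0.2881]
 [ 0.5216 -0.2875]
 [ 0.5201 -0.0898]]Traceback (most recent call last):
  File "<stdin>", line 15, in <module>
  File "h.py", line 34, in disc
    c=big(m,box).reshape(-1,2)+0.0; P=cast(p,c,z)[:,:2]
      ~~~^^^^^^^
  File "h.py", line 16, in big
    return max(cs,key=cv2.contourArea)
ValueError: max() iterable argument is empty
```

```bash
python3 -m crank '{"deltas":[1,-24,50,2,0, 1,-24,50,2,0, 1,-24,50,2,0, 1,-24,50,2,0, 1,-24,50,2,0, 1,-24,50,2,0, 1,-24,50,2,0, 1,-15,47,2,0, 1,0,0,0,0, 1,0,0,0,0]}'
python3 - <<'E'
from h import *
o,p,im,h=snap('wrist','w2.png')
go(.67,.006,.18,np.pi)
E
```

```text
time: 2.75
tool_pos: [0.6562, 0.0041, 0.1876]
eef_rot: [[-1.0, 0.0, 0.0], [0.0, 1.0, -0.0], [-0.0, -0.0, -1.0]]
ft_force: [-0.0, -0.2, 0.5]
gripper_width: 0.0852
finger_force: 0.0
t 2.80 pos [0.6562 0.0037 0.1877] yaw 3.1408 | go mm [-13.8   2.3   7.8] turn -0.001
```

View pics/w2.png

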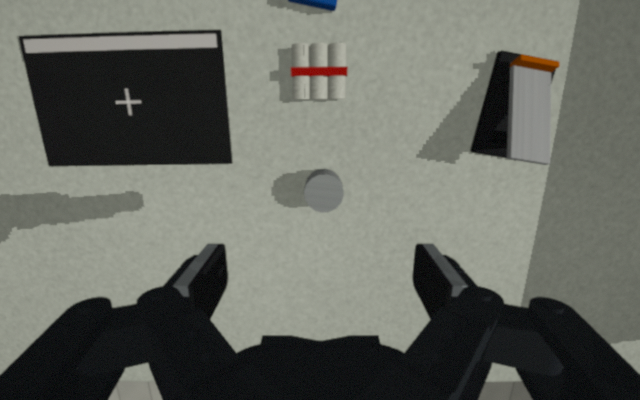

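Silver sits at (323,190), grey and slightly darker than the desk, with its shadow to the left. The mat cross is at (128,102) and the stand at about (520,105), orange edge up (towards the robot).

Run:
```python
from h import *
im=cv2.imread('pics/w2.png');h=cv2.cvtColor(im,cv2.COLOR_BGR2HSV);p=camera_params('wrist')
print('cx',p['cx'],p['cy'])
for v in (190,): print(h[v,285:360:3].tolist())
print(h[165:220:3,323].tolist())
w=((h[...,2]>110)&(h[...,1]<60))
c=big(w,(110,85,146,120)).reshape(-1,2);print('cross',cast(p,[(c.min(0)+c.max(0))/2],.003))
d=big(h[...,2]<60,(10,25,236,168)|()if 0 else (10,25,236,168));
q=cv2.approxPolyDP(d,8,True).reshape(-1,2);print(q.tolist(),cast(p,q,.003)[:,:2])
c=big(w,(20,34,222,56)).reshape(-1,2)
l=cv2.fitLine(cast(p,c,.003)[:,:2].astype(np.float32),cv2.DIST_L2,0,.01,.01).ravel();print('stripe dir',l,np.arctan2(l[0],l[1]))
```

```text
cx 319.84187554138845 193.3561575636598
[[39, 23, 112], [36, 23, 111], [42, 23, 110], [38, 25, 112], [37, 21, 110], [38, 18, 111], [47, 22, 106], [60, 6, 123], [68, 8, 122], [60, 8, 123], [53, 8, 123], [53, 8, 123], [60, 8, 123], [53, 8, 122], [53, 8, 122], [60, 6, 122], [48, 10, 122], [50, 6, 121], [53, 8, 122], [50, 12, 126], [38, 20, 155], [38, 20, 153], [43, 19, 161], [39, 22, 159], [38, 19, 157]]
[[39, 22, 159], [41, 21, 134], [53, 13, 81], [60, 8, 97], [48, 10, 123], [53, 8, 126], [66, 10, 123], [53, 8, 123], [53, 8, 121], [45, 8, 123], [60, 8, 121], [60, 11, 121], [50, 6, 120], [60, 4, 119], [53, 9, 120], [54, 10, 125], [43, 19, 158], [38, 19, 161], [37, 20, 164]]
cross [[ 0.5848 -0.1892  0.003 ]]
[[220, 31], [20, 37], [49, 164], [230, 162]] [[ 0.5207 -0.0905]
 [ 0.523  -0.2874]
 [ 0.6485 -0.2863]
 [ 0.6468 -0.0903]]
stripe dir [ 0.0135 -0.9999  0.5298 -0.1889] 3.1281073
```

Run:
```python
from h import *
im=cv2.imread('pics/w2.png');h=cv2.GaussianBlur(cv2.cvtColor(im,cv2.COLOR_BGR2HSV),(3,3),0);p=camera_params('wrist')
print('silver',disc(p,(h[...,1]<15)&(h[...,2]>70),.03,.02,(290,160,360,220)))
s=disc(p,(h[...,1]<15)&(h[...,2]>70),.03,.02,(290,160,360,220))[0]
go(*s,.15,np.pi); go(*s,.02,np.pi)
```

```text
silver (array([0.6733, 0.0078]), np.float64(0.01897416287980472), np.int64(56), array([323.3534, 190.5086]))
t 2.80 pos [0.6562 0.0037 0.1877] yaw 3.1408 | go mm [-17.2   4.1  37.8] turn -0.001
t 2.80 pos [0.6562 0.0037 0.1877] yaw 3.1408 | go mm [-17.1   4.1 167.8] turn -0.001
```

Mat centre comes out at (.585,-.189) with yaw about 0.012, its 130×198 mm size agreeing with the sheet. Silver is at (.673,.008) with radius 19 mm. Now to grasp the silver stack.

```bash
python3 -m crank '{"deltas":[1,-17,4,20,0, 1,0,0,40,0, 1,0,0,40,0, 1,0,0,40,0, 1,0,0,30,0, 1,0,0,16,0, 1,0,0,0,0, 0,0,0,0,0, 0,0,0,0,0, 0,0,0,0,0]}' 60
python3 -m crank '{"deltas":[0,0,0,0,0, 0,0,0,0,0, 0,0,0,0,0, 0,0,0,0,0, 0,0,0,-20,0, 0,0,0,-30,0, 0,0,0,0,0, 0,0,0,0,0, 0,0,0,0,0, 0,0,0,0,0]}' 60
python3 - <<'E'
from h import *
o,p,im,h=snap('wrist','w3.png')
go(.5848,-.189,.0,np.pi+.012)
E
```

```text
time: 4.05
tool_pos: [0.6745, 0.0092, 0.003]
eef_rot: [[-1.0, -0.001, 0.003], [-0.001, 1.0, -0.0], [-0.003, -0.0, -1.0]]
ft_force: [0.4, -1.2, 5.5]
gripper_width: 0.0384
finger_force: 60.9
time: 5.3
tool_pos: [0.6729, 0.0092, 0.0501]
eef_rot: [[-1.0, -0.001, -0.002], [-0.001, 1.0, -0.0], [0.002, -0.0, -1.0]]
ft_force: [0.0, 0.1, -2.4]
gripper_width: 0.0382
finger_force: 60.6
t 5.35 pos [0.673  0.0092 0.0504] yaw -3.1409 | go mm [  88.3 -198.2   50.6] turn -0.011
```

View pics/w3.png

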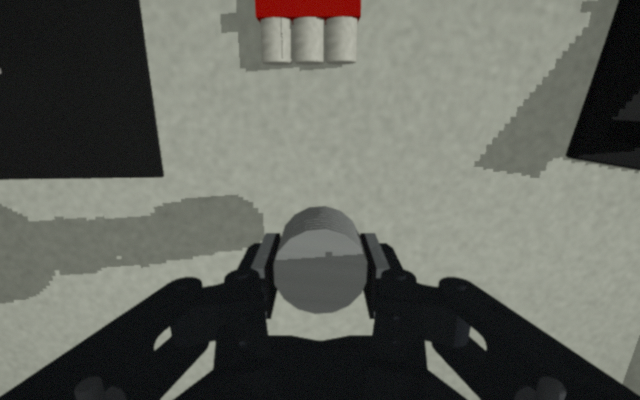

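Silver is held, centred at about (320,265) between the pads. I check its offset along tool x before placing.

Run:
```python
from h import *
im=cv2.imread('pics/w3.png');p=camera_params('wrist');o=get_obs()
ys=[i for i in range(270,340)];print([int(im[i,320].max()) for i in ys])
# bottom (far) and top-face near edge
P=cast(p,[[320,312],[320,230]],.0775);print(P,P[:,:2].mean(0)-o['tool_pos'][:2],P[0,0]-.02)
```

```text
[86, 86, 84, 85, 83, 86, 83, 84, 84, 84, 84, 82, 82, 83, 83, 83, 85, 84, 85, 85, 84, 85, 84, 82, 85, 84, 83, 83, 84, 83, 82, 83, 82, 81, 83, 85, 82, 86, 84, 86, 86, 83, 95, 122, 146, 156, 157, 156, 156, 157, 159, 158, 157, 157, 157, 158, 159, 161, 161, 160, 160, 161, 161, 161, 162, 160, 159, 158, 157, 148]
[[0.6906 0.0101 0.0775]
 [0.6529 0.01   0.0775]] [-0.0013  0.0008] 0.6706474474683745
```

```bash
python3 -m crank '{"deltas":[0,17,-40,0,0, 0,17,-40,0,0, 0,17,-40,0,0, 0,17,-40,0,0, 0,19,-39,0,-0.012, 0,0,0,0,0, 0,0,0,20,0, 0,0,0,15,0, 0,0,0,4,0, 0,0,0,0,0]}' 60
python3 - <<'E'
from h import *
go(.5863,-.1895,.006,np.pi+.012)
E
```

```text
time: 6.6
tool_pos: [0.5868, -0.1895, 0.0121]
eef_rot: [[-1.0, -0.013, -0.0], [-0.013, 1.0, -0.0], [0.0, -0.0, -1.0]]
ft_force: [0.4, -0.4, -2.9]
gripper_width: 0.0384
finger_force: 61.0
t 6.60 pos [ 0.5868 -0.1895  0.0121] yaw -3.1281 | go mm [0.5 0.  6.1] turn 0.001
```

```bash
python3 -m crank '{"deltas":[0,0,0,3,0, 0,0,0,3,0, 0,0,0,0,0, 0,0,0,0,0, 1,0,0,0,0, 1,0,0,0,0, 1,0,0,0,0, 1,0,0,0,0, 1,0,0,-40,0, 1,0,0,0,0]}' 60
python3 -m crank '{"deltas":[1,0,0,-40,0, 1,0,0,-40,0, 1,0,0,-40,0, 1,0,0,-20,0, 1,0,0,0,0, 1,0,0,0,0, 1,0,0,0,0, 1,0,0,0,0, 1,0,0,0,0, 1,0,0,0,0]}' 60
python3 - <<'E'
from h import *
o,p,im,h=snap('wrist','w4.png');h=cv2.GaussianBlur(h,(3,3),0)
uv=proj(p,[[.585,-.189,.033]])[0].astype(int);print(uv)
print('silver',disc(p,(h[...,2]>45),.033,.02,(uv[0]-35,uv[1]-35,uv[0]+35,uv[1]+35)))
go(.585,-.189,.006)
E
```

```text
time: 7.85
tool_pos: [0.5891, -0.1904, 0.0499]
eef_rot: [[-1.0, -0.013, 0.007], [-0.013, 1.0, -0.002], [-0.007, -0.002, -1.0]]
ft_force: [-0.5, -0.5, 0.4]
gripper_width: 0.0856
finger_force: 0.0
time: 9.1
tool_pos: [0.5866, -0.1898, 0.1862]
eef_rot: [[-1.0, -0.013, -0.0], [-0.013, 1.0, 0.0], [0.0, 0.0, -1.0]]
ft_force: [-0.7, -0.1, -0.9]
gripper_width: 0.0856
finger_force: 0.0
[319 175]
silver (array([ 0.586 , -0.1889]), np.float64(0.02036671984608069), np.int64(63), array([320.184, 174.632]))
t 9.15 pos [ 0.5866 -0.1898  0.1862] yaw -3.1287 | go mm [  1.6   0.8 180.2] turn 0.000
```

View pics/w4.png

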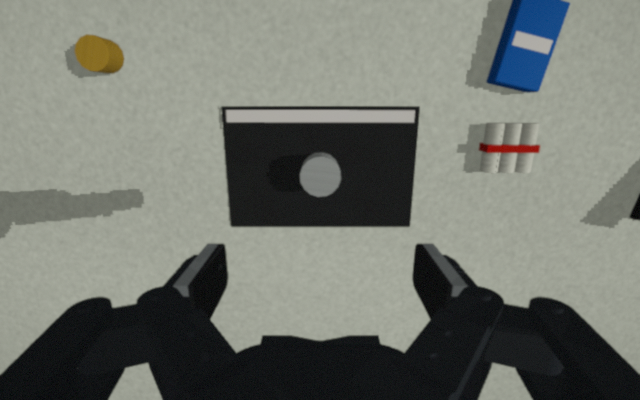

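Silver stands upright in the mat's middle at (320,175). I turn the tool by −90° so the fingers close across the mat's x, then go to copper.

```bash
python3 -m crank '{"deltas":[1,0,0,0,-0.157, 1,0,0,0,-0.157, 1,0,0,0,-0.157, 1,0,0,0,-0.157, 1,0,0,0,-0.157, 1,0,0,0,-0.157, 1,0,0,0,-0.157, 1,0,0,0,-0.157, 1,0,0,0,-0.157, 1,0,0,0,-0.157]}'
python3 -m crank '{"deltas":[1,-40,0,0,0, 1,-50,0,0,0, 1,-50,10,0,0, 1,-50,15,0,0, 1,-50,15,0,0, 1,-50,15,0,0, 1,-50,15,0,0, 1,-50,15,0,0, 1,-50,15,0,0, 1,-50,2,0,0]}'
python3 -m crank '{"deltas":[1,-50,0,0,0, 1,-40,0,0,0, 1,0,0,0,0, 1,0,0,0,0, 1,0,0,0,0, 1,0,0,0,0, 1,0,0,0,0, 1,0,0,0,0, 1,0,0,0,0, 1,0,0,0,0]}'
python3 - <<'E'
from h import *
im=cv2.imread('pics/w4.png')
o,p,im,h=snap('wrist','w5.png')
uv=proj(p,[[.485,.402,.034]])[0].astype(int);print(uv)
m=(h[...,1]>90)&((h[...,0]<12)|(h[...,0]>170))
s=disc(p,m,.034,.013);print('copper',s)
go(*s[0],.003,-np.pi/2+.012)
E
```

```text
time: 10.4
tool_pos: [0.5866, -0.1898, 0.1863]
eef_rot: [[0.017, -1.0, 0.0], [-1.0, -0.017, -0.0], [0.0, -0.0, -1.0]]
ft_force: [0.7, -0.1, -0.1]
gripper_width: 0.0853
finger_force: 0.0
time: 11.65
tool_pos: [0.4778, 0.3006, 0.1869]
eef_rot: [[0.013, -1.0, 0.001], [-1.0, -0.013, 0.001], [-0.001, -0.001, -1.0]]
ft_force: [1.3, -0.7, -0.1]
gripper_width: 0.0854
finger_force: 0.0
time: 12.9
tool_pos: [0.4777, 0.389, 0.1863]
eef_rot: [[0.012, -1.0, -0.0], [-1.0, -0.012, 0.0], [-0.0, 0.0, -1.0]]
ft_force: [0.3, 1.0, 0.9]
gripper_width: 0.0856
finger_force: 0.0
[313 191]
copper (array([0.4765, 0.4068]), np.float64(0.0015568943741676796), np.int64(11), array([322.35, 195.55]))
t 12.95 pos [0.4777 0.389  0.1862] yaw -1.5587 | go mm [-17.8   0.9 183.2] turn 0.000
```

View pics/w5.png

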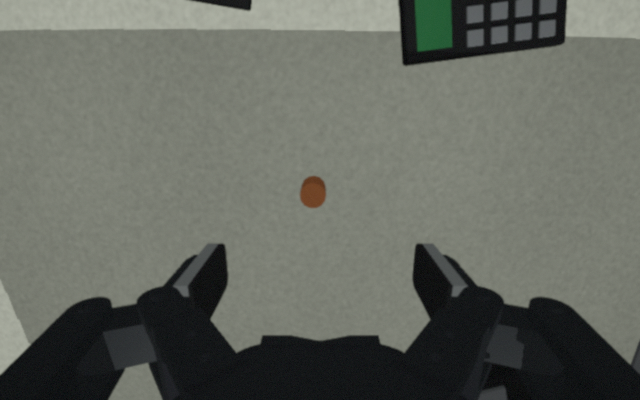

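Copper is at (313,192), in shadow, where I expected it. The mask threshold needs adjusting.

Run:
```python
from h import *
im=cv2.imread('pics/w5.png');h=cv2.cvtColor(im,cv2.COLOR_BGR2HSV);p=camera_params('wrist')
print(h[170:214:3,313].tolist())
m=(h[...,1]>75)
s=disc(p,m,.034,.013,(290,165,336,220));print('copper',s)
go(*s[0],.003,-np.pi/2+.012)
```

```text
[[40, 24, 130], [39, 20, 129], [12, 103, 106], [11, 167, 96], [11, 162, 101], [12, 168, 112], [11, 159, 112], [12, 165, 111], [11, 162, 112], [13, 170, 111], [12, 168, 112], [12, 161, 111], [12, 158, 110], [33, 24, 129], [39, 20, 128]]
copper (array([0.486 , 0.4062]), np.float64(0.011940569685210166), np.int64(36), array([312.7108, 191.7229]))
t 12.95 pos [0.4777 0.389  0.1862] yaw -1.5587 | go mm [-17.2  -8.5 183.2] turn 0.000
```

```bash
python3 -m crank '{"deltas":[1,-17,-8,20,0, 1,0,0,40,0, 1,0,0,40,0, 1,0,0,40,0, 1,0,0,30,0, 1,0,0,11,0, 1,0,0,0,0, 0,0,0,0,0, 0,0,0,0,0, 0,0,0,0,0]}' 50
python3 -m crank '{"deltas":[0,0,0,0,0, 0,0,0,0,0, 0,0,0,0,0, 0,0,0,-20,0, 0,0,0,-30,0, 0,0,0,-40,0, 0,0,0,0,0, 0,0,0,0,0, 0,0,0,0,0, 0,0,0,0,0]}' 50
python3 - <<'E'
from h import *
o,p,im,h=snap('wrist','w6.png')
m=(h[...,1]>75)
z=.034+o['tool_pos'][2]-.005
s=disc(p,m,z,.013,(270,180,370,340));print('copper',s, s[0]-o['tool_pos'][:2])
go(.5839,-.116,.008,-np.pi/2+.012)
E
```

```text
time: 14.2
tool_pos: [0.4857, 0.4064, 0.0061]
eef_rot: [[0.012, -1.0, 0.001], [-1.0, -0.012, 0.001], [-0.001, -0.001, -1.0]]
ft_force: [-0.9, -0.7, 0.4]
gripper_width: 0.032
finger_force: 0.0
time: 15.45
tool_pos: [0.4851, 0.4056, 0.0941]
eef_rot: [[0.012, -1.0, -0.001], [-1.0, -0.012, -0.002], [0.002, 0.001, -1.0]]
ft_force: [0.8, -0.1, -1.8]
gripper_width: 0.0245
finger_force: 49.2
copper (array([0.4862, 0.4038]), np.float64(0.012810740384973282), np.int64(91), array([319.9369, 262.6216])) [ 0.0011 -0.0018]
t 15.50 pos [0.4852 0.4057 0.0944] yaw -1.5588 | go mm [522.7 -92.5  86.9] turn -0.000
```

```bash
python3 -m crank '{"deltas":[0,45,0,0,0, 0,55,0,0,0, 0,55,-5,0,0, 0,55,-15,0,0, 0,55,-15,0,0, 0,55,-15,0,0, 0,55,-15,0,0, 0,55,-15,0,0, 0,50,-10,0,0, 0,0,0,0,0]}'
python3 - <<'E'
from h import *
go(.5846,-.115,.009,-np.pi/2+.012)
E
```

```text
time: 16.75
tool_pos: [0.5813, -0.0762, 0.0947]
eef_rot: [[0.007, -1.0, -0.001], [-1.0, -0.007, -0.001], [0.001, 0.001, -1.0]]
ft_force: [-0.2, 0.3, -2.1]
gripper_width: 0.0251
finger_force: 49.3
t 16.75 pos [ 0.5813 -0.0762  0.0947] yaw -1.5633 | go mm [38.8 -3.1 85.7] turn -0.005
```

```bash
python3 -m crank '{"deltas":[0,39,-3,0,-0.005, 0,0,0,0,0, 0,0,0,30,0, 0,0,0,30,0, 0,0,0,16,0, 0,0,0,0,0, 0,0,0,0,0, 0,0,0,0,0, 0,0,0,0,0, 0,0,0,0,0]}'
python3 - <<'E'
from h import *
go(.5846,-.115,.009,-np.pi/2+.012)
E
```

```text
time: 18.0
tool_pos: [0.5849, -0.1118, 0.0197]
eef_rot: [[0.017, -1.0, 0.001], [-1.0, -0.017, 0.0], [-0.0, -0.001, -1.0]]
ft_force: [0.2, 0.0, -1.3]
gripper_width: 0.0242
finger_force: 49.4
t 18.00 pos [ 0.5849 -0.1118  0.0197] yaw -1.5539 | go mm [ 3.2  0.3 10.7] turn 0.005
```

```bash
python3 -m crank '{"deltas":[0,3,0,5,0.005, 0,0,0,3,0, 0,0,0,2.5,0, 0,0,0,0,0, 0,0,0,0,0, 1,0,0,0,0, 1,0,0,0,0, 1,0,0,0,0, 1,0,0,0,0, 1,0,0,0,0]}'
python3 -m crank '{"deltas":[1,0,0,-20,0, 1,0,0,-40,0, 1,0,0,-40,0, 1,0,0,-40,0, 1,0,0,-40,0, 1,0,0,0,0, 1,0,0,0,0, 1,0,0,0,0, 1,0,0,0,0, 1,0,0,0,0]}'
python3 - <<'E'
from h import *
o,p,im,h=snap('wrist','w7.png');h=cv2.GaussianBlur(h,(3,3),0)
def near(m,P,r,k=32):
    u=proj(p,[P])[0].astype(int);return disc(p,m,P[2],r,(u[0]-k,u[1]-k,u[0]+k,u[1]+k))
print('silver',near((h[...,2]>45)&(h[...,1]<60),[.586,-.189,.033],.02))
print('copper',near((h[...,2]>45)&(h[...,1]>60),[.585,-.116,.037],.013))
q=cv2.imread('pics/w7.png')
go(.473,-.3999,.1,-np.pi)
E
```

```text
time: 19.25
tool_pos: [0.5848, -0.1148, 0.0087]
eef_rot: [[0.012, -1.0, -0.0], [-1.0, -0.012, 0.0], [-0.0, 0.0, -1.0]]
ft_force: [1.6, 0.6, -0.1]
gripper_width: 0.0853
finger_force: 0.0
time: 20.5
tool_pos: [0.5846, -0.1148, 0.1883]
eef_rot: [[0.012, -1.0, -0.001], [-1.0, -0.012, -0.0], [0.0, 0.001, -1.0]]
ft_force: [-0.4, 0.6, 0.1]
gripper_width: 0.0854
finger_force: 0.0
silver (array([ 0.5859, -0.1888]), np.float64(0.02041366515124505), np.int64(70), array([320.5781,  97.4844]))
copper (array([ 0.5856, -0.1148]), np.float64(0.013478087211761514), np.int64(41), array([319.8046, 176.1609]))
t 20.55 pos [ 0.5847 -0.1148  0.1884] yaw -1.5588 | go mm [283.7 115.   88.5] turn 1.583
```

View pics/w7.png

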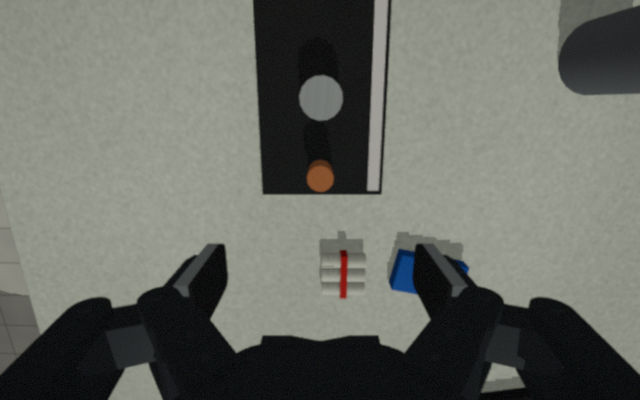

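Copper stands 74 mm from silver (a 41 mm gap) and level with it, at (320,176) and (321,97). Now gold.

```bash
python3 -m crank '{"deltas":[1,35,15,0,0, 1,45,18,0,0, 1,45,18,0,0, 1,45,18,0,0, 1,45,18,0,0, 1,45,18,0,0, 1,8,9,0,0, 1,0,0,0,0, 1,0,0,0,0, 1,0,0,0,0]}'
python3 - <<'E'
from h import *
o,p,im,h=snap('wrist','w8.png');h=cv2.GaussianBlur(h,(3,3),0)
m=(h[...,1]>100)&(h[...,0]>12)&(h[...,0]<32)
u=proj(p,[[.473,-.3999,.024]])[0].astype(int);k=45
s=disc(p,m,.024,.016,(u[0]-k,u[1]-k,u[0]+k,u[1]+k));print('gold',s,u)
go(*s[0],.003,-np.pi/2+.012)
E
```

```text
time: 21.8
tool_pos: [0.4747, -0.3832, 0.1889]
eef_rot: [[0.014, -1.0, 0.0], [-1.0, -0.014, -0.0], [0.0, -0.0, -1.0]]
ft_force: [-0.4, 0.6, 0.3]
gripper_width: 0.0853
finger_force: 0.0
gold (array([ 0.4748, -0.3987]), np.float64(0.014705760591876187), np.int64(45), array([321.2472, 158.6517])) [323 158]
t 21.85 pos [ 0.4746 -0.3833  0.1889] yaw -1.5573 | go mm [ 15.5   0.1 185.9] turn 0.002
```

```bash
python3 -m crank '{"deltas":[1,15,0,20,0, 1,0,0,40,0, 1,0,0,40,0, 1,0,0,40,0, 1,0,0,30,0, 1,0,0,14.5,0, 1,0,0,0,0, 0,0,0,0,0, 0,0,0,0,0, 0,0,0,0,0]}' 50
python3 -m crank '{"deltas":[0,0,0,0,0, 0,0,0,0,0, 0,0,0,0,0, 0,0,0,-20,0, 0,0,0,-40,0, 0,0,0,-40,0, 0,0,0,0,0, 0,0,0,0,0, 0,0,0,0,0, 0,0,0,0,0]}' 50
python3 - <<'E'
from h import *
o,p,im,h=snap('wrist','w9.png')
z=.024+o['tool_pos'][2]-.0035
s=disc(p,h[...,1]>90,z,.016,(260,180,380,340));print('gold',s, s[0]-o['tool_pos'][:2])
go(.586,-.189,.037,-np.pi/2+.012)
E
```

```text
time: 23.1
tool_pos: [0.4745, -0.3994, 0.0052]
eef_rot: [[0.012, -1.0, 0.001], [-1.0, -0.012, -0.001], [0.001, -0.001, -1.0]]
ft_force: [-4.3, -1.2, 3.7]
gripper_width: 0.0321
finger_force: 1.5
time: 24.35
tool_pos: [0.4736, -0.3988, 0.1031]
eef_rot: [[0.012, -1.0, -0.002], [-1.0, -0.012, 0.001], [-0.001, 0.002, -1.0]]
ft_force: [-0.0, -0.4, -1.4]
gripper_width: 0.0302
finger_force: 49.7
gold (array([ 0.4746, -0.4011]), np.float64(0.01643250144897286), np.int64(145), array([321.6027, 258.9863])) [ 0.001  -0.0023]
t 24.40 pos [ 0.4738 -0.3989  0.1034] yaw -1.5588 | go mm [-208.5 -114.8   66.4] turn -0.000
```

View pics/w9.png

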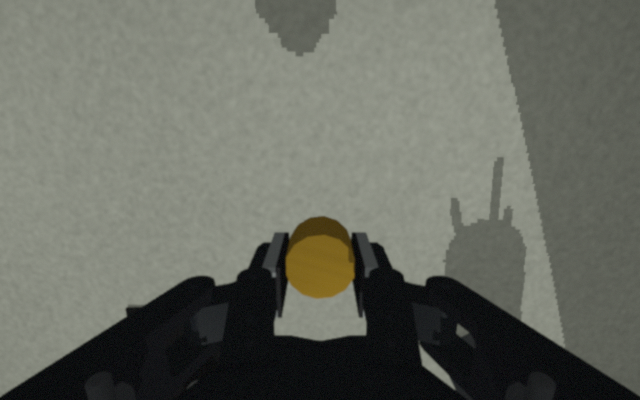

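Gold is held level, at (320,258). The 2 mm offset is the same view bias seen with copper, so I aim the TCP at silver's centre.

```bash
python3 -m crank '{"deltas":[0,-30,-15,0,0, 0,-40,-22,0,0, 0,-40,-22,0,0, 0,-40,-22,0,0, 0,-40,-22,0,0, 0,-19,-11.5,0,0, 0,0,0,0,0, 0,0,0,25,0, 0,0,0,20,0, 0,0,0,0,0]}'
python3 -m crank '{"deltas":[0,0,0,0,0, 0,0,0,0,0, 0,0,0,0,0, 0,0,0,0,0, 0,0,0,0,0, 0,0,0,0,0, 0,0,0,0,0, 0,0,0,0,0, 0,0,0,0,0, 0,0,0,0,0]}'
python3 - <<'E'
from h import *
go(.5855,-.1885,.038,-np.pi/2+.012)
E
```

```text
time: 25.65
tool_pos: [0.5843, -0.1896, 0.0575]
eef_rot: [[0.011, -1.0, -0.004], [-1.0, -0.011, 0.0], [-0.001, 0.004, -1.0]]
ft_force: [0.1, 0.3, -1.1]
gripper_width: 0.0299
finger_force: 49.8
time: 26.9
tool_pos: [0.5861, -0.1888, 0.0593]
eef_rot: [[0.012, -1.0, -0.0], [-1.0, -0.012, 0.0], [-0.0, 0.0, -1.0]]
ft_force: [0.7, 0.7, -1.5]
gripper_width: 0.0304
finger_force: 49.8
t 26.90 pos [ 0.5861 -0.1888  0.0593] yaw -1.5588 | go mm [-0.3  0.6 21.3] turn -0.000
```

```bash
python3 -m crank '{"deltas":[0,0,0,12,0, 0,0,0,5,0, 0,0,0,2,0, 0,0,0,1.5,0, 0,0,0,0,0, 0,0,0,0,0, 0,0,0,0,0, 0,0,0,0,0, 0,0,0,0,0, 0,0,0,0,0]}'
```

```text
time: 28.15
tool_pos: [0.5861, -0.1888, 0.0388]
eef_rot: [[0.012, -1.0, 0.0], [-1.0, -0.012, 0.0], [-0.0, -0.0, -1.0]]
ft_force: [-0.6, 0.3, -1.7]
gripper_width: 0.0302
finger_force: 49.8
```

```bash
python3 -m crank '{"deltas":[0,0,0,1,0, 0,0,0,0.5,0, 0,0,0,0,0, 0,0,0,0,0, 0,0,0,0,0, 0,0,0,0,0, 0,0,0,0,0, 0,0,0,0,0, 0,0,0,0,0, 0,0,0,0,0]}'
```

```text
time: 29.4
tool_pos: [0.5863, -0.1889, 0.0384]
eef_rot: [[0.012, -1.0, 0.001], [-1.0, -0.012, -0.0], [0.0, -0.001, -1.0]]
ft_force: [-3.2, 1.2, 5.7]
gripper_width: 0.0302
finger_force: 50.3
```

Contact is made, with about 7 N pressing. I release and rise.

```bash
python3 -m crank '{"deltas":[0,0,0,-0.7,0, 0,0,0,0,0, 0.5,0,0,0,0, 0.6,0,0,0,0, 1,0,0,0,0, 1,0,0,0,0, 1,0,0,0,0, 1,0,0,-15,0, 1,0,0,-30,0, 1,0,0,-30,0]}'
python3 -m crank '{"deltas":[1,0,0,-40,0, 1,0,0,-40,0, 1,0,0,0,0, 1,0,0,0,0, 1,0,0,0,0, 1,0,0,0,0, 1,0,0,0,0, 1,0,0,0,0, 1,0,0,0,0, 1,0,0,0,0]}'
python3 - <<'E'
from h import *
o,p,im,h=snap('wrist','w10.png');h=cv2.GaussianBlur(h,(3,3),0)
def near(m,P,r,k=35):
    u=proj(p,[P])[0].astype(int);return disc(p,m,P[2],r,(u[0]-k,u[1]-k,u[0]+k,u[1]+k))
print('gold',near((h[...,2]>60)&(h[...,1]>100),[.586,-.189,.057],.016))
print('silver+gold',near((h[...,2]>45),[.586,-.189,.033],.02))
print('copper',near((h[...,2]>45)&(h[...,1]>60),[.585,-.116,.037],.013))
go(.459,.002,.19,-np.pi)
cv2.imwrite('pics/w10c.png',cv2.resize(im[60:300,180:500,::-1],(640,480)))
E
```

```text
time: 30.65
tool_pos: [0.5863, -0.189, 0.115]
eef_rot: [[0.012, -1.0, 0.001], [-1.0, -0.012, -0.0], [0.0, -0.001, -1.0]]
ft_force: [1.0, -0.1, 0.0]
gripper_width: 0.0854
finger_force: 0.0
time: 31.9
tool_pos: [0.5861, -0.1888, 0.193]
eef_rot: [[0.012, -1.0, 0.0], [-1.0, -0.012, -0.0], [0.0, -0.0, -1.0]]
ft_force: [0.5, -0.4, 0.1]
gripper_width: 0.0853
finger_force: 0.0
gold (array([ 0.5877, -0.1877]), np.float64(0.01562512103995917), np.int64(52), array([319.6602, 181.5243]))
silver+gold (array([ 0.5865, -0.1844]), np.float64(0.019600947350128968), np.int64(58), array([320.9528, 176.2283]))
copper (array([ 0.5856, -0.117 ]), np.float64(0.014177101184134469), np.int64(41), array([320.5435, 241.1304]))
t 31.95 pos [ 0.5861 -0.1888  0.193 ] yaw -1.5588 | go mm [-192.3  124.8    3. ] turn 1.583
```

View pics/w10c.png

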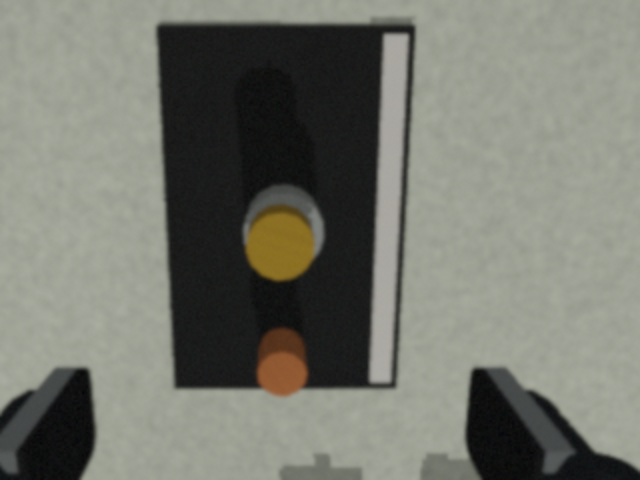

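All three stacks are up: gold sits on silver about 2 mm off centre, and copper is level with it. Next I turn back and look at the plate.

```bash
python3 -m crank '{"deltas":[1,0,0,0,0.158, 1,0,0,0,0.158, 1,0,0,0,0.158, 1,0,0,0,0.158, 1,0,0,0,0.158, 1,0,0,0,0.158, 1,0,0,0,0.158, 1,0,0,0,0.158, 1,0,0,0,0.158, 1,0,0,0,0.158]}'
python3 -m crank '{"deltas":[1,15,30,0,0, 1,20,40,0,0, 1,20,40,0,0, 1,20,40,0,0, 1,20,40,0,0, 1,5,0,0,0, 1,0,0,0,0, 1,0,0,0,0, 1,0,0,0,0, 1,0,0,0,0]}'
cat >> h.py <<'E'
def rect(p,m,z,box=None):
    c=big(m,box); b=cv2.boxPoints(cv2.minAreaRect(cast(p,c.reshape(-1,2),z)[:,:2].astype(np.float32)))
    e=[b[1]-b[0],b[2]-b[1]];e=e if np.linalg.norm(e[0])>np.linalg.norm(e[1]) else e[::-1]
    return b.mean(0),np.linalg.norm(e,axis=1),np.arctan(e[0][1]/e[0][0])
E
python3 - <<'E'
from h import *
o,p,im,h=snap('wrist','w11.png')
m=(h[...,1]>100)&(h[...,0]>95)&(h[...,0]<130)&(h[...,2]>115)
m=cv2.morphologyEx(m.astype(np.uint8),cv2.MORPH_CLOSE,np.ones((3,3)))
print('plate',rect(p,m,.018))
w=(h[...,1]<70)&(h[...,2]>120)
mm=cv2.drawContours(np.zeros_like(m),[big(m)],-1,1,-1)
print(rect(p,(mm>0)&w,.018))
go(.459,.002,.004,-np.pi)
E
```

```text
time: 33.2
tool_pos: [0.5861, -0.1888, 0.193]
eef_rot: [[-1.0, 0.002, -0.0], [0.002, 1.0, -0.0], [0.0, -0.0, -1.0]]
ft_force: [-0.7, -0.5, -0.5]
gripper_width: 0.0855
finger_force: 0.0
time: 34.45
tool_pos: [0.4858, 0.0005, 0.1928]
eef_rot: [[-1.0, -0.002, -0.0], [-0.002, 1.0, -0.0], [0.0, -0.0, -1.0]]
ft_force: [0.1, 0.8, 0.8]
gripper_width: 0.0855
finger_force: 0.0
plate (array([0.4599, 0.0048], dtype=float32), array([0.078 , 0.0433], dtype=float32), np.float32(-0.1895543))
(array([0.46 , 0.004], dtype=float32), array([0.0365, 0.0126], dtype=float32), np.float32(1.3757658))
t 34.50 pos [0.4858 0.0006 0.1928] yaw -3.1396 | go mm [ 26.7   1.5 188.8] turn 0.002
```

View pics/w11.png

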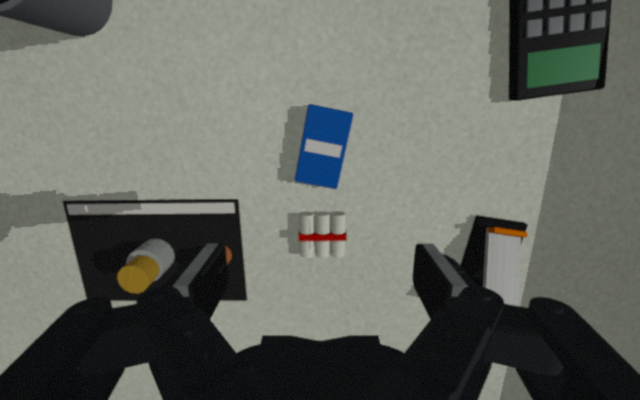

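Plate centre is at (325,147) with its bar across and yaw about −0.19, lying on the desk by the rolls. I align and take it.

```bash
python3 -m crank '{"deltas":[1,26,3,0,0, 1,0,0,0,0.1, 1,0,0,0,0.092, 1,0,0,30,0, 1,0,0,50,0, 1,0,0,20,0, 1,0,0,0,0, 1,0,0,0,0, 1,0,0,0,0, 1,0,0,0,0]}'
python3 - <<'E'
from h import *
go(.460,.0043,.003,np.pi-.192)
E
```

```text
time: 35.75
tool_pos: [0.4601, 0.004, 0.0938]
eef_rot: [[-0.982, 0.188, 0.002], [0.188, 0.982, 0.001], [-0.002, 0.001, -1.0]]
ft_force: [0.2, -0.4, 0.7]
gripper_width: 0.0853
finger_force: 0.0
t 35.75 pos [0.4601 0.004  0.0938] yaw 2.9524 | go mm [ 0.3  0.2 90.8] turn 0.003
```

```bash
python3 -m crank '{"deltas":[1,0,0,40,0, 1,0,0,35,0, 1,0,0,16,0, 1,0,0,0,0, 0,0,0,0,0, 0,0,0,0,0, 0,0,0,0,0, 0,0,0,0,0, 0,0,0,0,0, 0,0,0,0,0]}' 40
python3 -m crank '{"deltas":[0,0,0,-20,0, 0,0,0,-40,0, 0,0,0,-40,0, 0,0,0,-20,0, 0,0,0,0,0, 0,0,0,0,0, 0,0,0,0,0, 0,0,0,0,0, 0,0,0,0,0, 0,0,0,0,0]}'
python3 - <<'E'
from h import *
o,p,im,h=snap('wrist','w12.png')
T=o['eef_rot'];z=.018+o['tool_pos'][2]-.003
m=(h[...,1]>100)&(h[...,0]>95)&(h[...,0]<130)&(h[...,2]>60)
m=cv2.morphologyEx(m.astype(np.uint8),cv2.MORPH_CLOSE,np.ones((5,5)))
r=rect(p,m,z);print('plate',r,'in tool mm',(T.T@np.r_[r[0]-o['tool_pos'][:2],0])*1000)
mm=cv2.drawContours(np.zeros_like(m),[cv2.convexHull(big(m))],-1,1,-1)
b=rect(p,(mm>0)&(h[...,1]<70)&(h[...,2]>100),z);print('bar',b,(T.T@np.r_[b[0]-o['tool_pos'][:2],0])*1000)
go(.587,.195,.11,np.pi-.15)
E
```

```text
time: 37.0
tool_pos: [0.4605, 0.0041, 0.003]
eef_rot: [[-0.982, 0.188, 0.002], [0.188, 0.982, 0.0], [-0.002, 0.001, -1.0]]
ft_force: [-1.3, 1.0, 6.0]
gripper_width: 0.0448
finger_force: 41.7
time: 38.25
tool_pos: [0.4596, 0.0039, 0.1218]
eef_rot: [[-0.982, 0.188, -0.0], [0.188, 0.982, -0.0], [0.0, -0.0, -1.0]]
ft_force: [0.1, -0.4, -0.7]
gripper_width: 0.0449
finger_force: 41.2
plate (array([0.4571, 0.0055], dtype=float32), array([0.0812, 0.0453], dtype=float32), np.float32(-0.19248733)) in tool mm [2.7254 1.1697 0.0005]
bar (array([0.4594, 0.0049], dtype=float32), array([0.0362, 0.012 ], dtype=float32), np.float32(1.3829826)) [ 0.326   0.9636 -0.    ]
t 38.30 pos [0.4596 0.0038 0.1219] yaw 2.9524 | go mm [-89.2 211.7  11.9] turn -0.039
```

View pics/w12.png

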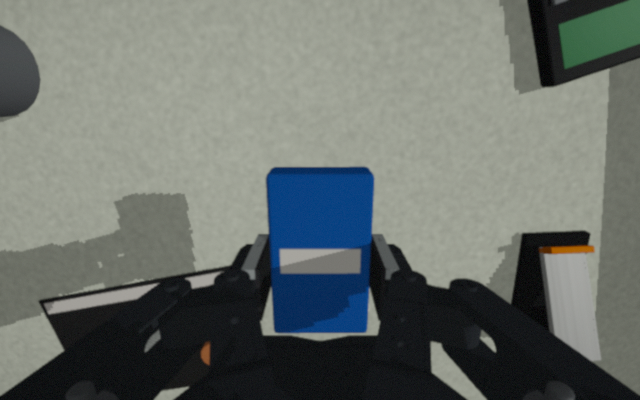

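Plate is held centred and square at (320,250). The stand is at about (565,310). I move beyond it, so the camera sees it clear of the plate, and measure it numerically.

```bash
python3 -m crank '{"deltas":[0,-10,20,-20,0, 0,-25,34,-20,0, 0,-25,34,-10,0, 0,-25,34,-10,0, 0,-25,34,-8,0, 0,-25,34,0,0, 0,-25,34,0,0, 0,-5,7,0,0, 0,0,0,0,0, 0,0,0,0,0]}'
cat > st.py <<'E'
from h import *
o,p,im,h=snap('wrist','w13.png')
O=(h[...,1]>120)&(h[...,0]>5)&(h[...,0]<22)&(h[...,2]>120)
c=big(O);print('orange px',cv2.boundingRect(c),'rect',rect(p,O,.0271))
x,y,w,hh=cv2.boundingRect(c)
F=(h[...,2]>100)&(h[...,1]<40)
print(h[y+30,x-30:x+w+30:4].tolist()); print(h[y-12:y+150:6,x+w//2].tolist())
E
python3 st.py
```

```text
time: 39.55
tool_pos: [0.6647, 0.199, 0.1905]
eef_rot: [[-0.982, 0.188, 0.0], [0.188, 0.982, -0.0], [-0.0, 0.0, -1.0]]
ft_force: [-0.9, -0.0, -1.0]
gripper_width: 0.0448
finger_force: 41.3
orange px (0, 143, 31, 26) rect (array([ 0.5852, -0.0988], dtype=float32), array([0.0377, 0.0208], dtype=float32), np.float32(-1.5409652))
[]
[[110, 22, 35], [75, 16, 31], [12, 164, 118], [13, 166, 143], [12, 169, 142], [12, 167, 127], [12, 163, 89], [165, 16, 31], [60, 9, 30], [150, 9, 27], [0, 18, 29], [0, 9, 30], [75, 17, 30], [120, 9, 29], [39, 22, 151], [38, 18, 170], [38, 18, 171], [38, 18, 169], [39, 19, 174], [41, 21, 134], [40, 24, 127], [38, 22, 128], [40, 24, 129], [38, 22, 127], [39, 20, 127], [37, 18, 128], [39, 20, 126]]
```

```bash
cat > st.py <<'E'
from h import *
im=cv2.imread('pics/w13.png');h=cv2.cvtColor(im,cv2.COLOR_BGR2HSV);p=camera_params('wrist')
u=proj(p,[[.587,.195,.035]])[0].astype(int);print('stand px',u)
bx=(u[0]-70,max(0,u[1]-95),u[0]+70,u[1]+70)
O=(h[...,1]>120)&(h[...,0]>5)&(h[...,0]<22)&(h[...,2]>100)
c=big(O,bx);print('orange px',cv2.boundingRect(c),'rect',rect(p,O,.0271,bx))
x,y,w,hh=cv2.boundingRect(c)
print(h[y+hh+25,x-30:x+w+30:4].tolist()); print(h[y-12:y+150:6,x+w//2].tolist())
E
python3 st.py
```

```text
stand px [298  95]
orange px (281, 46, 43, 13) rect (array([0.5506, 0.2055], dtype=float32), array([0.038 , 0.0095], dtype=float32), np.float32(1.4169235))
[[39, 20, 177], [39, 19, 178], [41, 21, 136], [41, 22, 129], [43, 23, 132], [36, 20, 127], [53, 20, 51], [0, 0, 22], [40, 6, 118], [53, 6, 158], [40, 5, 159], [45, 3, 159], [45, 6, 162], [40, 5, 158], [45, 6, 164], [45, 6, 161], [38, 6, 162], [50, 5, 160], [38, 6, 161], [98, 32, 32], [150, 18, 29], [38, 21, 147], [39, 19, 175], [39, 18, 180], [39, 20, 178], [39, 19, 177]]
[[42, 19, 178], [40, 18, 172], [16, 46, 105], [16, 255, 160], [11, 121, 112], [30, 5, 158], [30, 5, 158], [30, 6, 159], [60, 3, 159], [50, 5, 159], [50, 5, 161], [30, 3, 161], [30, 3, 159], [45, 3, 160], [40, 5, 160], [40, 5, 161], [38, 6, 161], [38, 6, 162], [40, 5, 162], [38, 6, 161], [40, 19, 157], [39, 20, 177], [45, 13, 159], [108, 217, 107], [106, 225, 144], [105, 243, 143], [106, 230, 142]]
```

```bash
cat >> st.py <<'E'
F=((h[...,2]>95)&(h[...,1]<12)).astype(np.uint8)
F=cv2.morphologyEx(F,cv2.MORPH_OPEN,np.ones((3,3)))
c=big(F,bx[:3]+(bx[3]+30,));q=cv2.approxPolyDP(c,6,True).reshape(-1,2);print(q.tolist())
q=q[np.argsort(q[:,1])];U=cast(p,q[-2:],.056)[:,:2];L=cast(p,q[:2],.018)[:,:2]
print('upper',U,np.linalg.norm(U[0]-U[1]),'lower',L,np.linalg.norm(L[0]-L[1]))
um=U.mean(0);lm=L.mean(0);d=um-lm;yaw=np.arctan2(d[1],d[0]);print('len',np.linalg.norm(d),'(81.6) yaw',yaw)
e=np.array([np.cos(yaw),np.sin(yaw)]);print('origin from upper',um-.0456*e,'from lower',lm+.036*e)
for S in (U,L):
    t=S[0]-S[1];t=t*np.sign(t[1]);print('edge yaw',-np.arctan2(t[0],t[1]))
E
python3 st.py
```

```text
stand px [298  95]
orange px (281, 46, 43, 13) rect (array([0.5506, 0.2055], dtype=float32), array([0.038 , 0.0095], dtype=float32), np.float32(1.4169235))
[[39, 20, 177], [39, 19, 178], [41, 21, 136], [41, 22, 129], [43, 23, 132], [36, 20, 127], [53, 20, 51], [0, 0, 22], [40, 6, 118], [53, 6, 158], [40, 5, 159], [45, 3, 159], [45, 6, 162], [40, 5, 158], [45, 6, 164], [45, 6, 161], [38, 6, 162], [50, 5, 160], [38, 6, 161], [98, 32, 32], [150, 18, 29], [38, 21, 147], [39, 19, 175], [39, 18, 180], [39, 20, 178], [39, 19, 177]]
[[42, 19, 178], [40, 18, 172], [16, 46, 105], [16, 255, 160], [11, 121, 112], [30, 5, 158], [30, 5, 158], [30, 6, 159], [60, 3, 159], [50, 5, 159], [50, 5, 161], [30, 3, 161], [30, 3, 159], [45, 3, 160], [40, 5, 160], [40, 5, 161], [38, 6, 161], [38, 6, 162], [40, 5, 162], [38, 6, 161], [40, 19, 157], [39, 20, 177], [45, 13, 159], [108, 217, 107], [106, 225, 144], [105, 243, 143], [106, 230, 142]]
[[323, 60], [283, 61], [285, 153], [326, 151]]
upper [[0.6381 0.2106]
 [0.6331 0.1746]] 0.03630041508709399 lower [[0.5594 0.2231]
 [0.5532 0.1862]] 0.037382795955201116
len 0.08025441178341032 (81.6) yaw -0.1507936307345401
origin from upper [0.5905 0.1995] from lower [0.5919 0.1993]
edge yaw -0.1400996038726606
edge yaw -0.16622878877534172
```

Stand origin is at about (.591,.199) with yaw −0.153; the face measures 80×37 mm against 82×38 expected. I place the plate above it, slightly up-slope.

Run:
```python
from h import *
go(.594,.1989,.068,np.pi-.153)
```

```text
t 39.60 pos [0.6647 0.199  0.1908] yaw 2.9519 | go mm [ 69.5 -13.4 122.7] turn -0.037
```

```bash
python3 -m crank '{"deltas":[0,20,-4,0,0, 0,30,-6,0,0, 0,19.5,-3.5,0,0, 0,0,0,0,-0.037, 0,0,0,30,0, 0,0,0,40,0, 0,0,0,40,0, 0,0,0,10,0, 0,0,0,0,0, 0,0,0,0,0]}'
python3 - <<'E'
from h import *
go(.594,.1989,.058,np.pi-.153)
E
```

```text
time: 40.85
tool_pos: [0.5957, 0.2, 0.0722]
eef_rot: [[-0.988, 0.151, 0.003], [0.151, 0.989, 0.001], [-0.003, 0.002, -1.0]]
ft_force: [0.7, 0.0, 0.0]
gripper_width: 0.0449
finger_force: 41.2
t 40.85 pos [0.5957 0.2    0.0722] yaw 2.9898 | go mm [ 1.6 -1.3 14.2] turn 0.001
```

```bash
python3 -m crank '{"deltas":[0,1,-1,5,0, 0,0,0,4,0, 0,0,0,2,0, 0,0,0,2,0, 0,0,0,0,0, 0,0,0,0,0, 0,0,0,0,0, 0,0,0,0,0, 0,0,0,0,0, 0,0,0,0,0]}' 22
python3 -m crank '{"deltas":[0,0,0,1,0, 0,0,0,1,0, 0,0,0,1,0, 0,0,0,1,0, 0,0,0,0,0, 0,0,0,0,0, 0,0,0,0,0, 0,0,0,0,0, 0,0,0,0,0, 0,0,0,0,0]}' 22
```

```text
time: 42.1
tool_pos: [0.5932, 0.1987, 0.0572]
eef_rot: [[-0.988, 0.152, 0.0], [0.152, 0.988, -0.0], [-0.0, 0.0, -1.0]]
ft_force: [-3.3, -0.1, 5.3]
gripper_width: 0.0448
finger_force: 41.8
time: 43.35
tool_pos: [0.5925, 0.1988, 0.0533]
eef_rot: [[-0.988, 0.151, -0.001], [0.151, 0.988, 0.0], [0.001, 0.0, -1.0]]
ft_force: [-6.1, 0.4, 7.4]
gripper_width: 0.0451
finger_force: 43.2
```

Contact came at the predicted height, and the plate is pivoting under small force. I continue down.

```bash
python3 -m crank '{"deltas":[0,0,0,1,0, 0,0,0,1,0, 0,0,0,1,0, 0,0,0,1,0, 0,0,0,1,0, 0,0,0,1,0, 0,0,0,0,0, 0,0,0,0,0, 0,0,0,0,0, 0,0,0,0,0]}'
python3 -m crank '{"deltas":[0,0,0,1,0, 0,0,0,1,0, 0,0,0,1,0, 0,0,0,1,0, 0,0,0,0,0, 0,0,0,0,0, 0,0,0,0,0, 0,0,0,0,0, 0,0,0,0,0, 0,0,0,0,0]}'
```

```text
time: 44.6
tool_pos: [0.5926, 0.199, 0.0473]
eef_rot: [[-0.988, 0.151, -0.001], [0.151, 0.988, 0.0], [0.001, 0.0, -1.0]]
ft_force: [-6.0, 0.9, 7.5]
gripper_width: 0.0449
finger_force: 45.0
time: 45.85
tool_pos: [0.5927, 0.1991, 0.0432]
eef_rot: [[-0.988, 0.151, -0.001], [0.151, 0.988, 0.001], [0.001, 0.0, -1.0]]
ft_force: [-5.9, 0.8, 6.5]
gripper_width: 0.0449
finger_force: 46.2
```

```bash
python3 -m crank '{"deltas":[0,0,0,1,0, 0,0,0,1,0, 0,0,0,0,0, 0,0,0,0,0, 0,0,0,0,0, 0,0,0,0,0, 0,0,0,0,0, 0,0,0,0,0, 0,0,0,0,0, 0,0,0,0,0]}'
python3 -m crank '{"deltas":[0,0,0,1,0, 0,0,0,0.5,0, 0,0,0,0,0, 0,0,0,0,0, 0,0,0,0,0, 0,0,0,0,0, 0,0,0,0,0, 0,0,0,0,0, 0,0,0,0,0, 0,0,0,0,0]}'
```

```text
time: 47.1
tool_pos: [0.5927, 0.1991, 0.0413]
eef_rot: [[-0.988, 0.151, -0.0], [0.151, 0.988, 0.001], [0.0, 0.001, -1.0]]
ft_force: [-6.0, 0.9, 6.2]
gripper_width: 0.0452
finger_force: 46.9
time: 48.35
tool_pos: [0.5928, 0.1991, 0.0399]
eef_rot: [[-0.988, 0.151, -0.0], [0.151, 0.988, 0.001], [0.0, 0.001, -1.0]]
ft_force: [-5.4, 0.8, 7.0]
gripper_width: 0.0447
finger_force: 47.4
```

```bash
python3 -m crank '{"deltas":[0,0,0,1,0, 0,0,0,0.5,0, 0,0,0,0,0, 0,0,0,0,0, 0,0,0,0,0, 0,0,0,0,0, 0,0,0,0,0, 0,0,0,0,0, 0,0,0,0,0, 0,0,0,0,0]}'
python3 -m crank '{"deltas":[0,1,0,0.5,0, 0,1,0,0.5,0, 0,1,0,0.5,0, 0,1,0,0.5,0, 0,0,0,0,0, 0,0,0,0,0, 0,0,0,0,0, 0,0,0,0,0, 0,0,0,0,0, 0,0,0,0,0]}'
```

```text
time: 49.6
tool_pos: [0.5929, 0.1991, 0.0385]
eef_rot: [[-0.988, 0.151, 0.0], [0.151, 0.988, 0.001], [0.0, 0.001, -1.0]]
ft_force: [-5.4, 0.3, 5.8]
gripper_width: 0.0452
finger_force: 47.9
time: 50.85
tool_pos: [0.5906, 0.1999, 0.0372]
eef_rot: [[-0.989, 0.151, 0.003], [0.151, 0.989, 0.001], [-0.003, 0.002, -1.0]]
ft_force: [-2.3, -0.6, 6.8]
gripper_width: 0.0449
finger_force: 47.9
```

```bash
python3 -m crank '{"deltas":[0,0,0,0,0, 0,0,0,0,0, 0.6,0,0,0,0, 0.6,0,0,0,0, 0.6,0,0,0,0, 0.6,0,0,0,0, 0.6,0,0,0,0, 0.6,0,0,0,0, 0.6,0,0,0,0, 0.6,0,0,0,0]}'
python3 - <<'E'
from h import *
o,p,im,h=snap('wrist','w14.png')
m=(h[...,1]>100)&(h[...,0]>95)&(h[...,0]<130)&(h[...,2]>50)
c=big(m);print(cv2.boundingRect(c),cv2.approxPolyDP(cv2.convexHull(c),4,True).reshape(-1,2).tolist())
O=(h[...,1]>120)&(h[...,0]>5)&(h[...,0]<22)&(h[...,2]>100)
print('orange',cv2.boundingRect(big(O)))
# expected corners of the plate in place: bottom face s=0,80; top n=18
e=np.array([np.cos(-.153),np.sin(-.153)]);f=np.array([-e[1],e[0]]);a=np.radians(25)
def S(s,n,y): x=-.036+s*np.cos(a)-n*np.sin(a);z=.018+s*np.sin(a)+n*np.cos(a);return [*(np.array([.591,.1994])+x*e+y*f),z]
for s in(0,.08):
    print('top corners s',s,proj(p,[S(s,.018,.023),S(s,.018,-.023)]).round().tolist())
E
```

```text
time: 52.1
tool_pos: [0.5892, 0.1993, 0.036]
eef_rot: [[-0.988, 0.152, 0.0], [0.152, 0.988, 0.0], [-0.0, 0.0, -1.0]]
ft_force: [0.5, -0.9, 0.2]
gripper_width: 0.0512
finger_force: 0.0
(269, 162, 105, 179) [[274, 163], [370, 164], [373, 335], [325, 340], [269, 335]]
orange (280, 154, 78, 9)
top corners s 0 [[368.0, 163.0], [269.0, 163.0]]
top corners s 0.08 [[372.0, 346.0], [264.0, 346.0]]
```

The plate is released and has slid down to the ledge: its lower edge is at row 163, where predicted. I open fully and rise.

```bash
python3 -m crank '{"deltas":[0.8,0,0,0,0, 1,0,0,0,0, 1,0,0,0,0, 1,0,0,-10,0, 1,0,0,-30,0, 1,0,0,-40,0, 1,0,0,-40,0, 1,-20,0,-30,0, 1,-20,0,0,0, 1,0,0,0,0]}'
python3 - <<'E'
from h import *
o,p,im,h=snap('wrist','w15.png')
m=(h[...,1]>100)&(h[...,0]>95)&(h[...,0]<130)&(h[...,2]>50)
c=big(m);print(cv2.approxPolyDP(cv2.convexHull(c),4,True).reshape(-1,2).tolist())
O=(h[...,1]>120)&(h[...,0]>5)&(h[...,0]<22)&(h[...,2]>100)
e=np.array([np.cos(-.153),np.sin(-.153)]);f=np.array([-e[1],e[0]]);a=np.radians(25)
def S(s,n,y): x=-.036+s*np.cos(a)-n*np.sin(a);z=.018+s*np.sin(a)+n*np.cos(a);return [*(np.array([.591,.1994])+x*e+y*f),z]
for s in(0,.08):
    print('top corners s',s,proj(p,[S(s,.018,.023),S(s,.018,-.023)]).round().tolist())
u=proj(p,[S(-.003,.01,0)])[0].astype(int);b=big(O,(u[0]-45,u[1]-25,u[0]+45,u[1]+25));print('orange',cv2.boundingRect(b),u)
sc=read_camera('scene')[:,:,::-1]
a=cv2.resize(im[20:260,200:480,::-1],(400,343));s=cv2.resize(sc[180:280,150:450],(600,200))
k=np.zeros((560,600,3),np.uint8);k[:343,:400]=a;k[350:550]=s;cv2.imwrite('pics/final.png',k)
E
```

```text
time: 53.4
tool_pos: [0.6294, 0.193, 0.1862]
eef_rot: [[-0.988, 0.153, 0.0], [0.153, 0.988, 0.0], [-0.0, 0.0, -1.0]]
ft_force: [0.7, 0.5, -0.6]
gripper_width: 0.0856
finger_force: 0.0
[[346, 88], [346, 177], [297, 178], [295, 89]]
top corners s 0 [[345.0, 87.0], [294.0, 87.0]]
top corners s 0.08 [[346.0, 175.0], [292.0, 175.0]]
orange (299, 86, 41, 2) [319  88]
```

View pics/final.png

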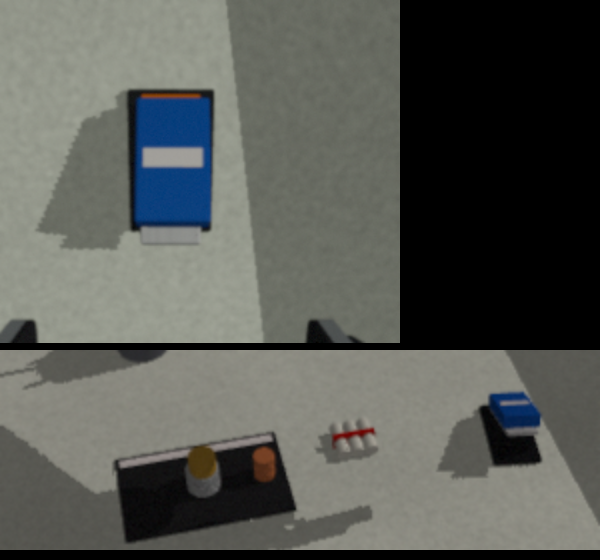

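The plate lies flat and straight on the slope, against the ledge and within 1 mm of centred. The stacks stand on the mat and the rolls are untouched, so I hand in.

```bash
python3 -c "
from cell import *
print(hand_in())"
```

```text
the job is handed in; nothing more can be done
None
```

The job is handed in at about 53 s: silver is mid-mat, copper is to its left with a 41 mm gap, gold is on silver about 2 mm off centre, and the plate lies flat and centred against the ledge; the bystander objects were not touched.

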